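# Release the clamp of an anaerobic culture jar

## Robot

A 6-joint arm with a two-finger parallel gripper is mounted at the origin on the work surface. World frame = base frame: x ahead of the robot, y to its left, z up, the work surface at z = 0. Lengths are in mm, angles in rad, forces in N, time in s.
With the tool pointing down it reaches from about 300 to 775 mm from the base axis. Payload 14.6 kg.
Tool frame: the origin (TCP) lies on the centre line of the jaws, within the pads' length; the fingertips stand 19 mm ahead of it and the grasp point (between the pads) is the TCP (bot.tip_reach is the distance from the TCP to the fingertips, in mm); y points along the fingers, x is the direction in which the jaws open and shut, and the axes are right-handed (so a half turn about y gives the same grasp; the last joint's range is limited). The gripper opens to 85 mm and grips with 20 to 120 N. Pads are 22 mm wide; open, the fingers measure 114 mm over their backs; the gripper's body (76 mm by 85 mm) begins 54 mm behind the grasp point. The pads swing forward as they close: fully open they stand 13 mm farther back than shut.
Start: joints at [-1.234, 0.3, 1.521, -0, 1.321, -0.067], TCP at [216.096, -505.759, 250.281] pointing down, gripper open.
Joint ranges: [-3.03, 3.03], [-0.79, 2.21], [0.23, 2.52], [-1.04, 4.18], [0, 3.07], [-2.55, 2.55]. Speed limits (rad/s): [2.22, 2.22, 2.57, 3.14, 3.14, 3.14].

## Interface

Orientations are given as a unit quaternion [w, x, y, z].
In Python, from rig import bot gives the robot as it stands. Calls block until the motion is done:
- bot.move_to(position, orientation): joint-space move of the TCP to a pose.
- bot.servo_line(position, attitude=None, speed=150, until_force=None): straight line of the TCP; attitude=None keeps the orientation; speed is the mean speed in mm/s. With until_force (N) it stops when the force on the tool has changed by that much, and returns True; else False.
- bot.move_joints(angles): joint-space move.
- bot.move_gripper(opening, grip_force=None): finger opening in mm; grip_force is the grip in N (None keeps the last); returns when the fingers have stopped.
- bot.dwell(seconds).
- bot.ik(position, orientation): joint angles nearest the present ones, or None.
- bot.read_state(): the state.
- bot.read_camera(name): name is "scene" or "top" or "wrist"; returns a dict with "image" (420x560x3 uint8, blue, green, red), "depth" (420x560 float32, mm along the optical axis (not along the pixel's ray), 0 where there is no reading), "fovy" (degrees; the focal length in pixels is half the picture's height over the tangent of half this angle, whatever the lens; pixels are square), "cx", "cy" (the principal point, pixels), "eye" and "attitude" of the camera in the world; the wrist camera has in their place "mount" (4x4, takes a point from camera to tool coordinates, whose origin is the TCP and whose axes are the tool frame's). Camera axes: x right, y down, z forward; pixel columns grow to the right and rows downward; lengths in mm; the calibration is good to about 2 mm. A picture is of the moment at which its call begins: read the wrist's pose just before it.
A pose or a line that the arm cannot do raises bot.MotionError and nothing moves.
- bot.finish_job(): hands the job in, once; it reports no verdict.
The state is a dict: "clock": time; "joint_positions": joint angles; "qvel": joint speeds; "effort": joint torques, N m; "ee_pos": TCP position; "tool_rot": TCP orientation; "ft_force": force on the tool from outside, world axes, zero at the start; "moment": the same for the moment, N m; "grip_width": finger opening in mm.
Only numpy, scipy, OpenCV 4.12 (cv2) and the standard library are available. Lean on these libraries where they do the work, as an engineer would, in place of code of your own. Each camera call takes 0.05 s, during which the arm holds its last target. There are 200 camera calls.

## Task

Release the clamp of the culture jar with a fingertip, as you would to open it: roll the thumbscrew's knurled rim anticlockwise (seen from above) through two full turns to loosen it - well short of three, or it comes out of its thread - and then push the steel bridge that carries it aside on its pivot until it is right clear of the lid. Only touch and push: do not pinch the knob or the bridge, leave the lid lying in place on the jar, and leave the things standing around alone.

Things in the scene. Friction and masses are not known exactly. Their poses are not given: they have to be found in the camera images.
- jar: the culture jar: clear plastic cylinder 120 mm across with six Petri dishes inside, on a 150 mm square metal foot bolted to the table; steel collar 138 mm across round its rim, 150 mm up. It does not move. Origin: on its vertical axis at the table top. At its y = +84 mm stands the bridge's pivot pin, at y = -84 mm a headed stud (head 18 mm across); both 192 mm high.
- lid: the jar's lid, a loose grey disc 124 mm across; origin on its axis, on the plate's underside, 150 mm above the table; the plate's top is at 160 mm. A steel cup 5 mm deep in its centre holds the foot of the thumbscrew. A small valve on it reaches 171 mm.
- screw: the thumbscrew, a steel screw with a dark plastic knob, upright through the middle of the bridge over the jar's axis. Origin: on its axis under its foot, 160 mm above the table when tight. Its knob (38 to 54 mm above the origin) has a knurled, ribbed rim 57 mm across over the ribs. Below the knob 8 mm of free height down to the bridge's boss (34 mm across).
- knob_top (a point): centre of the knob's flat top, on the screw's axis, 214 mm above the table when tight; the knob's underside is 16 mm lower. It turns and rises with the screw. A pale index dot in the knob's dark top, 18.5 mm from the axis along this point's x axis, shows how far it has turned.
- screw_turn (a joint): turn of the thumbscrew in rad: 0 = tight, grows anticlockwise seen from above (loosening), 6.28 a full turn; starts at 0 to 0.4, end stop 20.5. It rises 3 mm a turn, has a steady friction of 0.04 N m (1.5 N at the rim) and stays where it is left. Its foot clears the cup in the lid after about 1.7 turns; before that the bridge cannot swing.
- bridge_swing (a joint): swing of the bridge about its pivot pin in rad: 0 = closed across the lid, 1.75 = fully aside at its stop; grows anticlockwise seen from above, the notched end leaving the stud towards the jar's +x side (away from the robot, within 0.5 rad). Stiff: friction 0.9 N m (6 to 7 N at its end); it stays where it is left and carries the thumbscrew along.
- bridge: the bridge, a steel bar 26 mm wide, 10 mm thick, lying across the lid along the jar's y axis when closed, from the pivot pin to the stud, round which its notched end is caught. Underside 176, top 186 mm above the table. Origin on the pivot's axis at the underside; the bar runs along its -y, thumbscrew at y = -84 mm, tip at y = -184 mm; it swings open towards its +x.
- bridge_end (a point): a good place to push: middle of the bridge's top face, 142 mm from the pivot's axis and 26 mm short of the stud's axis, 186 mm above the table; axes as the bridge's. To open, push the bar's -x side face (13 mm from here) here towards +x and follow the arc about the pivot.
- tube_rack: wire test-tube rack, 240 x 100 mm, 157 mm high with six foil-capped tubes; origin: centre of its underside
- spirit_bottle: white spirit bottle, 72 mm across, 190 mm high; origin: centre of its underside
- flask: conical flask with a foil cap, 84 mm across, 138 mm high; origin: centre of its underside
- tool_beaker: glass beaker 68 mm across and 90 mm high holding steel rods up to 180 mm high; origin: centre of its underside
- dish_single: closed Petri dish, 90 mm across, 15 mm high, beside the jar's foot; origin: centre of its underside
- dish_stack: stack of Petri dishes, 90 mm across, 45 mm high, on the other side of the jar; origin: centre of its underside
- marker: black marker pen, 140 mm long, 18 mm thick, lying before the jar; origin: underneath its middle, x along it
- tip_box: pipette tip box, 84 x 124 mm, 67 mm high, behind the jar; origin: centre of its underside

How it is judged:
By the outcome, as a careful person would: the job done as asked, in the order asked, and still so for the second after the job is handed in, with the robot touching nothing.
It also fails if it takes over 64 s, if anything falls off the work surface, if the arm or the gripper's body presses on something with over 40 N, if the wrist force passes 120 N, or if a joint passes its speed limit or range.

## Working session

There is one attempt and no reset: what is moved stays moved. The work goes in short steps, each a Python script; the robot and the scene stay as the last script left them, time stands still between calls to the robot, and variables do not carry over. Pictures are saved under pics/ and viewed, about 8 in all and at most 12, crops included, and the job is handed in when it is done.

```bash
mkdir -p pics; ls
python3 - <<'E'
from rig import bot
import cv2,numpy as np
for n in("top","scene"):
    c=bot.read_camera(n); cv2.imwrite(f"pics/{n}0.png",c["image"]); np.save(f"pics/{n}0.npy",c["depth"])
    print(n,c["fovy"],c["cx"],c["cy"],c["eye"],c["attitude"])
print(bot.read_state()); print(bot.tip_reach)
E
```

```text
pics
top 43.19406700261739 285.5874394682914 213.15830417228275 [ 362.11825811    3.29040296 1504.2401364 ] [ 0.05353471 -0.69751293  0.71204542 -0.06000883]
scene 48.60963285893325 278.7831827635606 215.27605059168172 [1469.85654803 -208.67663744 1070.08347932] [-0.30404161  0.72099833  0.5776249  -0.23252866]
{'clock': 0.1, 'joint_positions': array([-1.23360388e+00,  3.00433288e-01,  1.52151943e+00, -1.68293964e-05,
        1.32070496e+00, -6.66077338e-02]), 'qvel': array([ 5.24470457e-05, -2.59626179e-03, -1.00890922e-03,  1.58075649e-03,
        3.99842748e-04,  3.38641385e-04]), 'effort': array([ 1.18775508e-03, -5.44381678e+01, -3.62370729e+01, -6.98130611e-05,
        3.05612855e-03, -5.13670898e-06]), 'ee_pos': array([ 216.03045291, -505.59000331,  249.7681251 ]), 'tool_rot': array([ 0.5903333 , -0.58988666,  0.38988001, -0.38927356]), 'ft_force': array([ 0.1813002, -0.0560912,  0.5115484]), 'moment': array([0.01584497, 0.02150796, 0.03688097]), 'grip_width': 85.4942035761102}
19.0
```

View pics/top0.png

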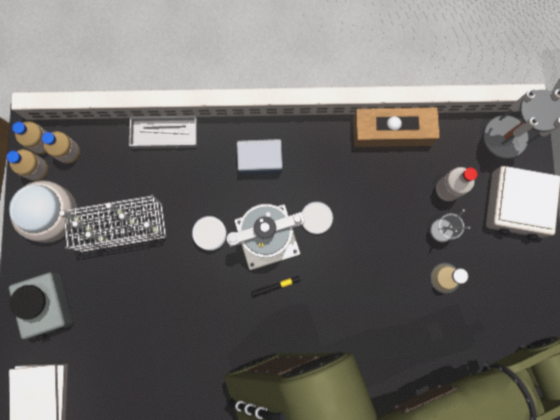

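View pics/scene0.png

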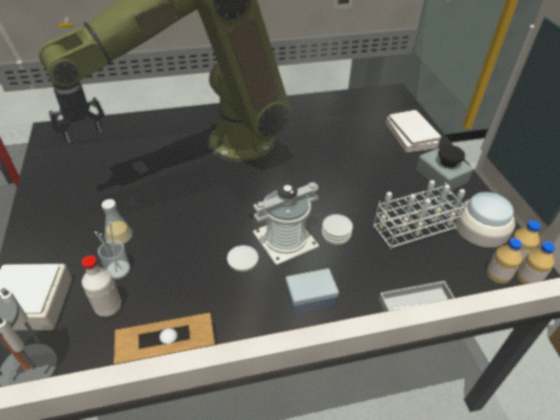

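```bash
cat > h.py <<'E'
import numpy as np,cv2
from rig import bot
from scipy.spatial.transform import Rotation as R
def rot(q): return R.from_quat(np.asarray(q)[[1,2,3,0]])
def quat(r): return r.as_quat()[[3,0,1,2]]
def cam(name):
    s=bot.read_state(); c=bot.read_camera(name)
    c["f"]=c["image"].shape[0]/2/np.tan(np.radians(c["fovy"]/2))
    if "mount" in c:
        T=rot(s["tool_rot"]); M=np.asarray(c["mount"])
        c["Rm"]=T.as_matrix()@M[:3,:3]; c["o"]=s["ee_pos"]+T.apply(M[:3,3])
    else: c["Rm"]=rot(c["attitude"]).as_matrix(); c["o"]=np.asarray(c["eye"])
    return c
def onplane(c,u,v,z):
    d=c["Rm"]@np.array([(u-c["cx"])/c["f"],(v-c["cy"])/c["f"],1.]); return c["o"]+d*(z-c["o"][2])/d[2]
def depthpt(c,u,v):
    D=c["depth"][int(v),int(u)]; return c["o"]+c["Rm"]@np.array([(u-c["cx"])/c["f"],(v-c["cy"])/c["f"],1.])*D
def down(a):
    "tool y down; tool x (jaw direction) at world angle a"
    x=np.array([np.cos(a),np.sin(a),0]); y=np.array([0,0,-1.]); return quat(R.from_matrix(np.c_[x,y,np.cross(x,y)]))
E
python3 - <<'E'
from h import *
s=bot.read_state(); print(rot(s["tool_rot"]).as_matrix().round(2))
c=cam("top")
k=onplane(c,265,227,214); print("knob",k,depthpt(c,268,231))
print("ends",onplane(c,233,239,190),onplane(c,299,218,190),depthpt(c,233,239),depthpt(c,298,218))
g=bot.read_camera("wrist"); print(np.round(g["mount"],3),g["fovy"])
for a in (0,.3,-.3,1.57,-1.57,3.14): 
    for z in(240,400): 
        q=bot.ik([k[0],k[1],z],down(a)); print(a,z,None if q is None else np.round(q,2))
E
```

```text
[[ 0.39 -0.    0.92]
 [-0.92  0.    0.39]
 [-0.   -1.    0.  ]]
knob [537.8200413   40.42677121 214.        ] [528.05102934  33.2762122  211.93474269]
ends [512.57638241 121.16067127 190.        ] [562.1231411  -44.41148224 190.        ] [512.97391527 121.47210215 186.52758101] [561.96283912 -41.85719815 191.38377659]
[[ 1.00000e+00 -1.00000e-03  1.00000e-03  7.38000e-01]
 [-1.00000e-03 -3.28000e-01  9.45000e-01 -1.22992e+02]
 [-0.00000e+00 -9.45000e-01 -3.28000e-01  8.38570e+01]
 [ 0.00000e+00  0.00000e+00  0.00000e+00  1.00000e+00]] 64.48649145757493
0 240 [ 0.01  0.28  1.57 -0.    1.29  0.01]
0 400 [ 0.01  0.21  1.29 -0.    1.64  0.01]
0.3 240 [ 0.01  0.28  1.57 -0.    1.29 -0.29]
0.3 400 [ 0.01  0.21  1.29 -0.    1.64 -0.29]
-0.3 240 [ 0.01  0.28  1.57 -0.    1.29  0.31]
-0.3 400 [ 0.01  0.21  1.29 -0.    1.64  0.31]
1.57 240 [ 0.01  0.28  1.57 -0.    1.29 -1.56]
1.57 400 [ 0.01  0.21  1.29 -0.    1.64 -1.56]
-1.57 240 [ 0.01  0.28  1.57 -0.    1.29  1.58]
-1.57 400 [ 0.01  0.21  1.29 -0.    1.64  1.58]
3.14 240 None
3.14 400 None
```

Run:
```python
from h import *
bot.move_to([537.5,39.5,320],down(0)); bot.dwell(.2)
c=cam("wrist"); cv2.imwrite("pics/w1.png",c["image"]); 
import pickle; pickle.dump(c,open("pics/w1.pkl","wb"))
s=bot.read_state(); print(s["clock"],s["ee_pos"],c["o"],c["cx"],c["cy"],c["f"])
```

```text
2.725 [537.52192322  39.15851427 319.95779258] [537.37430915 122.57622383 442.90144916] 273.42736682024986 207.62124171891577 332.9168124211869
```

View pics/w1.png

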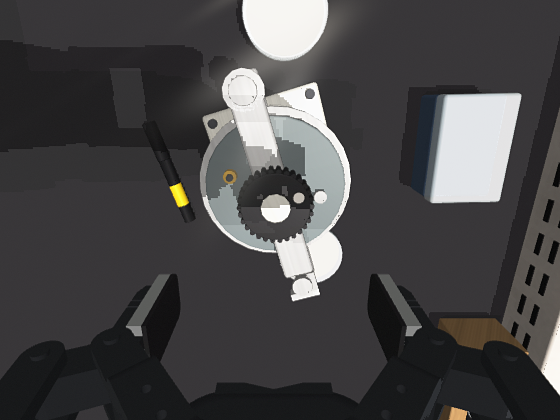

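```bash
cat >> h.py <<'E'
def knob(c,guess_xy,z=214):
    "knob centre, radius, dot angle: the dark blob round the guess, on plane z"
    p=c["Rm"].T@(np.array([*guess_xy,z])-c["o"]); u0,v0=p[:2]/p[2]*c["f"]+[c["cx"],c["cy"]]
    g=c["image"].max(2); m=((g<75)*255).astype(np.uint8)
    yy,xx=np.mgrid[:420,:560]; r=28.5/p[2]*c["f"]; m[np.hypot(xx-u0,yy-v0)>1.45*r]=0
    ctr=max(cv2.findContours(m,cv2.RETR_EXTERNAL,cv2.CHAIN_APPROX_NONE)[0],key=cv2.contourArea)
    P=np.array([onplane(c,u,v,z)[:2] for u,v in cv2.convexHull(ctr)[:,0]],np.float32)
    (x,y),rad=cv2.minEnclosingCircle(P)
    d=cv2.connectedComponentsWithStats(((g>120)*255).astype(np.uint8))
    dots=[]
    for i in range(1,d[0]):
        q=onplane(c,*d[3][i],z)[:2]-[x,y]; 
        if 4<d[2][i,4]<250 and 12<np.hypot(*q)<25: dots.append((d[2][i,4],np.hypot(*q).round(1),np.arctan2(q[1],q[0]).round(3)))
    return np.array([x,y]),rad,dots
E
python3 - <<'E'
from h import *
import pickle
c=pickle.load(open("pics/w1.pkl","rb"))
print(knob(c,[537.5,39.5]))
P=onplane(c,242.5,90,192)[:2];S=onplane(c,303,288,192)[:2];print(P,S,(P+S)/2,np.hypot(*(P-S)),np.arctan2(*(P-S)[::-1])-np.pi/2)
print([depthpt(c,u,v).round(1) for u,v in((258,213),(299,197),(276,180),(242,90),(303,288))])
cv2.imwrite("pics/w1c.png",cv2.resize(c["image"][140:320,190:370],None,fx=3.3,fy=3.3,interpolation=0))
E
```

```text
(array([538.6842041 ,  44.79057693]), 29.355316162109375, [(np.int32(92), np.float64(17.4), np.float64(0.347))])
[515.20339318 123.90484133] [562.72959641 -38.73700158] [538.96649479  42.58391988] 169.44352764754802 0.2842983426558492
[array([525.8,  38.7, 213.6]), array([555.5,  51.3, 214.5]), array([538.9,  63.8, 214.2]), array([514.8, 123.9, 191.1]), array([562.7, -38.7, 192.1])]
```

View pics/w1c.png

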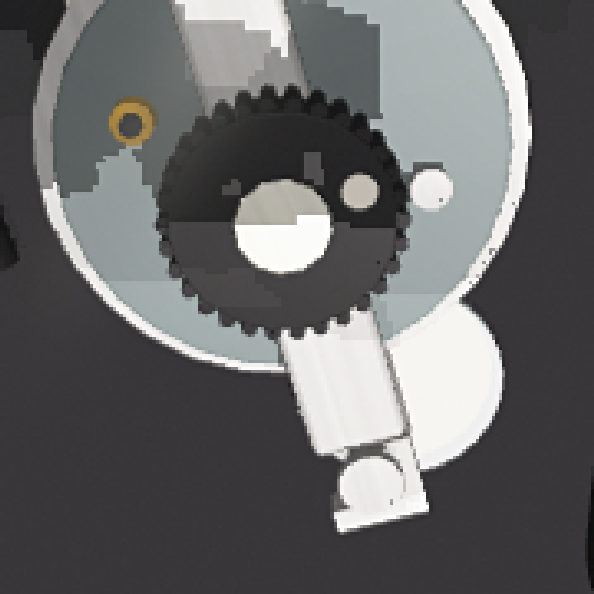

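```bash
cat >> h.py <<'E'
C=np.array([538.8,42.3])
def pose(phi,rho,z): return [*(C+rho*np.array([np.cos(phi),np.sin(phi)])),z],down(phi)
def Fr(phi,b): 
    f=bot.read_state()["ft_force"]-b; u=np.array([np.cos(phi),np.sin(phi)]); t=np.array([-u[1],u[0]])
    return f[:2]@u,f[:2]@t,f[2]
def stroke(p0,p1,ztip,Ft=5,rho_in=36,step=.2,speed=70):
    z=ztip+19; bot.move_to(*pose(p0,60,z+30)); bot.servo_line(pose(p0,60,z)[0],speed=120)
    b=bot.read_state()["ft_force"]
    hit=bot.servo_line(pose(p0,rho_in,z)[0],speed=40,until_force=3)
    rho=np.hypot(*(bot.read_state()["ee_pos"][:2]-C)); print("hit",hit,round(rho,1),np.round(Fr(p0,b),1))
    if not hit: return
    n=int(np.ceil((p1-p0)/step)); log=[]
    for phi in np.linspace(p0,p1,n+1)[1:]:
        bot.servo_line(*pose(phi,rho,z),speed=speed); f=Fr(phi,b); log.append((round(phi,2),round(rho,2),*np.round(f,1)))
        if np.hypot(f[0],f[1])>25: print("too hard"); break
        rho-=np.clip(.15*(Ft-f[0]),-.8,.8)
    print(*log,sep="\n"); bot.servo_line(pose(phi,62,z)[0],speed=120); bot.servo_line(pose(phi,62,z+30)[0],speed=150)
    print("clock",bot.read_state()["clock"])
E
python3 - <<'E'
from h import *
bot.move_gripper(0); stroke(-2.15,-1.15,203)
E
```

```text
hit True 38.8 [5.8 1.4 2.5]
(np.float64(-1.95), np.float64(38.83), np.float64(5.7), np.float64(1.0), np.float64(1.5))
(np.float64(-1.75), np.float64(38.93), np.float64(3.9), np.float64(0.9), np.float64(2.5))
(np.float64(-1.55), np.float64(38.76), np.float64(4.5), np.float64(0.6), np.float64(1.3))
(np.float64(-1.35), np.float64(38.68), np.float64(4.5), np.float64(1.2), np.float64(2.7))
(np.float64(-1.15), np.float64(38.61), np.float64(5.9), np.float64(0.6), np.float64(3.4))
clock 8.65
```

```bash
cat >> h.py <<'E'
def look(name,ztop,C=C):
    bot.move_to([C[0],C[1]-60,325],down(0)); bot.dwell(.1); c=cam("wrist"); cv2.imwrite(f"pics/{name}.png",c["image"])
    g=c["image"].min(2); n,l,st,ce=cv2.connectedComponentsWithStats(((g>105)*255).astype(np.uint8))
    for i in range(1,n):
        q=onplane(c,*ce[i],ztop)[:2]-C
        if 20<st[i,4]<1500 and np.hypot(*q)<40: print("blob",st[i,4],np.hypot(*q).round(1),np.arctan2(q[1],q[0]).round(2),q.round(1))
    print("clock",bot.read_state()["clock"]); return c
E
python3 - <<'E'
from h import *
c=look("w2",214.5)
cv2.imwrite("pics/w2c.png",c["image"][40:340,130:430])
E
```

```text
blob 97 29.3 -2.19 [-17.1 -23.8]
clock 9.875
```

View pics/w2c.png

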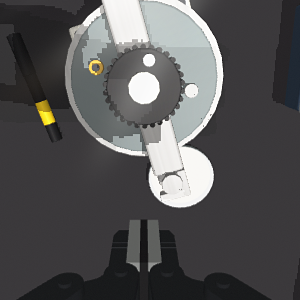

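Run:
```python
from h import *
c=cam("wrist"); print(bot.read_state()["ee_pos"],[onplane(c,u,v,214.5).round(1) for u,v in((274,128),(279,100))], c["image"][100,279],c["image"][128,274],c["image"][128,290],depthpt(c,290,128))
```

```text
[538.80405855 -17.67598392 324.59031406] [array([538.7,  42.6, 214.5]), array([542.1,  60.8, 214.5])] [250 250 250] [249 249 249] [89 90 91] [549.73147252  42.4870151  213.61636773]
```

```bash
sed -i 's/g>105/g>180/' h.py
python3 - <<'E'
from h import *
stroke(-2.2,2.2,203.5); stroke(-2.2,2.2,205.5); look("w3",214+4.6)
E
```

```text
hit True 38.8 [4.5 0.3 3.6]
(np.float64(-2.0), np.float64(38.81), np.float64(3.2), np.float64(0.9), np.float64(1.3))
(np.float64(-1.8), np.float64(38.54), np.float64(4.8), np.float64(2.1), np.float64(2.4))
(np.float64(-1.6), np.float64(38.51), np.float64(4.2), np.float64(1.5), np.float64(2.7))
(np.float64(-1.4), np.float64(38.39), np.float64(5.2), np.float64(0.7), np.float64(4.1))
(np.float64(-1.2), np.float64(38.42), np.float64(5.4), np.float64(0.3), np.float64(3.1))
(np.float64(-1.0), np.float64(38.49), np.float64(6.3), np.float64(1.5), np.float64(3.0))
(np.float64(-0.8), np.float64(38.68), np.float64(6.4), np.float64(1.0), np.float64(3.5))
(np.float64(-0.6), np.float64(38.89), np.float64(5.7), np.float64(0.6), np.float64(4.7))
(np.float64(-0.4), np.float64(38.99), np.float64(5.9), np.float64(0.2), np.float64(4.3))
(np.float64(-0.2), np.float64(39.13), np.float64(7.1), np.float64(1.0), np.float64(4.0))
(np.float64(0.0), np.float64(39.44), np.float64(7.0), np.float64(0.8), np.float64(4.9))
(np.float64(0.2), np.float64(39.75), np.float64(6.4), np.float64(1.1), np.float64(5.3))
(np.fl
[... 2295 characters left out ...]
64(6.3), np.float64(-0.2), np.float64(7.3))
(np.float64(1.2), np.float64(40.71), np.float64(5.7), np.float64(0.4), np.float64(7.2))
(np.float64(1.4), np.float64(40.81), np.float64(5.9), np.float64(-0.1), np.float64(7.2))
(np.float64(1.6), np.float64(40.94), np.float64(5.2), np.float64(-1.0), np.float64(7.7))
(np.float64(1.8), np.float64(40.97), np.float64(5.9), np.float64(-1.6), np.float64(6.7))
(np.float64(2.0), np.float64(41.11), np.float64(5.2), np.float64(-0.6), np.float64(6.9))
(np.float64(2.2), np.float64(41.14), np.float64(6.1), np.float64(-0.7), np.float64(4.1))
clock 33.9583
blob 802 0.7 2.02 [-0.3  0.6]
blob 158 31.8 -0.03 [31.8 -1. ]
blob 106 18.3 -2.49 [-14.5 -11.2]
clock 35.8417
```

Run:
```python
from h import *
stroke(-1.0,2.25,206.5,step=.27,speed=100); c=look("w4",220.3)
p=c["Rm"].T@(np.array([*C,220])-c["o"]); u,v=p[:2]/p[2]*c["f"]+[c["cx"],c["cy"]]
print([depthpt(c,u+a,v+b)[2].round(1) for a,b in((-16,0),(16,0),(0,18),(-12,12))])
```

```text
hit True 39.2 [5.1 1.8 0.7]
(np.float64(-0.75), np.float64(39.2), np.float64(6.5), np.float64(0.5), np.float64(0.8))
(np.float64(-0.5), np.float64(39.43), np.float64(6.5), np.float64(0.9), np.float64(-0.5))
(np.float64(-0.25), np.float64(39.65), np.float64(7.3), np.float64(-0.0), np.float64(1.2))
(np.float64(0.0), np.float64(40.0), np.float64(7.2), np.float64(-0.1), np.float64(-0.4))
(np.float64(0.25), np.float64(40.33), np.float64(7.3), np.float64(0.4), np.float64(1.1))
(np.float64(0.5), np.float64(40.68), np.float64(6.7), np.float64(1.0), np.float64(1.3))
(np.float64(0.75), np.float64(40.94), np.float64(5.9), np.float64(0.4), np.float64(3.0))
(np.float64(1.0), np.float64(41.08), np.float64(6.3), np.float64(0.5), np.float64(3.4))
(np.float64(1.25), np.float64(41.27), np.float64(6.8), np.float64(0.6), np.float64(5.1))
(np.float64(1.5), np.float64(41.53), np.float64(6.1), np.float64(-0.7), np.float64(5.9))
(np.float64(1.75), np.float64(41.7), np.float64(6.3), np.float64(-0.7), np.float64(4.0))
(np.float64(2.0), np.float64(41.89), np.float64(5.4), np.float64(-0.2), np.float64(3.2))
(np.float64(2.25), np.float64(41.96), np.float64(6.5), np.float64(0.4), np.float64(4.4))
clock 43.6
blob 127 18.7 0.88 [12.  14.4]
blob 812 0.7 2.0 [-0.3  0.7]
blob 21 28.9 0.2 [28.3  5.8]
blob 151 31.6 -0.03 [31.6 -0.9]
clock 45.525
[np.float64(220.2), np.float64(219.0), np.float64(220.4), np.float64(220.4)]
```

```bash
cat > push.py <<'E'
from h import *
P=np.array([515.3,122.9]); a0=.284; z=177+19
def pp(s,off,z=z):
    th=a0+s; x=np.array([np.cos(th),np.sin(th)]); return [*(P+142*np.array([x[1],-x[0]])-off*x),z],down(th)
bot.move_to(*pp(0,50,z+40)); bot.servo_line(pp(0,50)[0],speed=120)
b=bot.read_state()["ft_force"]
hit=bot.servo_line(pp(0,15)[0],speed=60,until_force=3)
p=bot.read_state()["ee_pos"][:2]; off=-(p-P)@[np.cos(a0),np.sin(a0)]; print("hit",hit,off.round(1),bot.read_state()["clock"])
if hit:
    for s in np.linspace(0,1.64,12)[1:]:
        bot.servo_line(*pp(s,off),speed=130); f=bot.read_state()["ft_force"]-b; print(s.round(2),f.round(1))
        if np.linalg.norm(f)>35: print("stop"); break
    bot.servo_line(pp(s,off+30)[0],speed=120); bot.servo_line(pp(s,off+30,z+60)[0],speed=200)
print(bot.read_state()["clock"])
E
python3 push.py
```

```text
hit True 23.2 46.9417
0.15 [-0.2  0.8 -0.2]
0.3 [ 1.1  0.  -1.1]
0.45 [-0.6  0.1 -0.7]
0.6 [-0.9  1.  -0. ]
0.75 [-0.8  0.  -0.6]
0.89 [-0.2 -0.  -1.5]
1.04 [-0.8  0.3 -1.3]
1.19 [-0.8  0.7 -0.8]
1.34 [-0.7  1.3 -0.5]
1.49 [-0.4  0.2 -0.8]
1.64 [0.2 0.2 0.1]
51.2833
```

Run:
```python
from h import *
bot.move_to([545,0,340],down(0)); c=cam("wrist"); cv2.imwrite("pics/w5.png",c["image"]); print(bot.read_state()["clock"])
import pickle; pickle.dump(c,open("pics/w5.pkl","wb"))
```

```text
52.8583
```

View pics/w5.png

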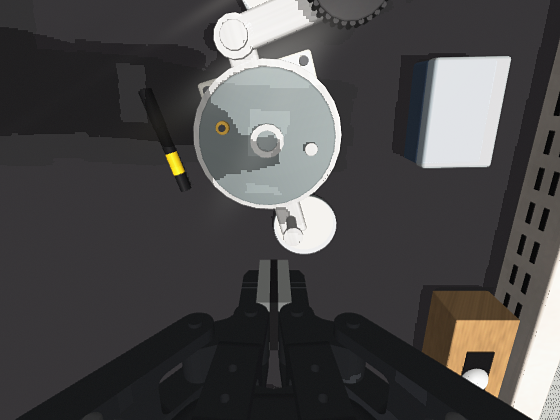

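```bash
python3 -c "
from rig import bot
bot.finish_job()"
```

```text
the job is handed in; nothing more can be done
```

The clamp is released: the thumbscrew is loosened by about two turns and the bridge is pushed clear of the lid. I handed the job in at about 53 s of the 64 s allowed.

- **Loosening:** I rolled the knob's rim anticlockwise with the closed fingertip in four arc strokes, pressing at about 5 to 7 N. The index dot shows about 12.96 rad turned, so the screw stands near 13.15 rad (2.1 turns). The knob's top rose from 214 to about 220.2 mm, which agrees.
- **Bridge:** I pushed its side face near the end along the arc about the pivot. The last picture shows it about 1.64 rad aside, clear of the lid and collar. That angle is a rough reading, because only part of the bar was in view.
- **Surroundings:** In the same picture the lid still sits centred in its collar. The marker, tip box and the dish in view look undisturbed. The rack, bottle, flask and beaker were not checked again, but the arm did not go near them after the first approach. The robot was clear of everything.

**What disagreed:**
- An automatic dot reading failed once because its brightness threshold was too low. I read that angle by hand and corrected the threshold.
- The force readings during the push stayed near zero, although 6 to 7 N was expected, so I relied on the last picture to confirm that the bridge had swung.
- In the long strokes a vertical force of up to 8 N crept in. It is well within the limits.

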